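# Unload the charging bar and line the sleeves up by diameter

## Robot

A 7-joint arm with a two-finger parallel gripper is mounted at the origin on a cart in front of the work surface, level with it; the furniture and walls round the work are solid. World frame = base frame: x ahead of the robot, y to its left, z up, the work surface at z = 0. Lengths are in m, angles in rad, forces in N, time in s.
With the tool pointing down it reaches from about 0.425 to 0.925 m from the base axis. Payload 6.8 kg.
Tool frame: the origin (TCP) lies at the very end of the fingers, on their centre line; the grasp point (between the pads) lies 19 mm behind it; z points along the fingers, y is the line along which they close (so a half turn about z gives the same grasp; the last joint's range is limited). The gripper opens to 85 mm and grips with 20 to 120 N. Pads are 22 mm wide; open, the fingers measure 114 mm over their backs; the gripper's body (76 mm by 85 mm) begins 54 mm behind the grasp point. The pads swing forward as they close: fully open they stand 13 mm farther back than shut.
Start: joints at [-1.332, 0.477, 0.022, 1.555, -0.011, 1.109, -0.083], TCP at [0.229, 0.635, 0.211] pointing down, gripper open.
Joint ranges: [-2.96, 2.96], [-0.34, 2.1], [-1.41, 1.46], [0.24, 2.44], [-1.37, 4.51], [0.17, 1.92], [-2.96, 2.96]. Speed limits (rad/s): [2.39, 2.39, 3.14, 3.14, 3.14, 3.14, 3.14].

## Interface

Orientations are given as a rotation vector (axis times angle).
In Python, from bench import get_obs, viewer, r gives the robot as it stands. The module is installed in compiled form; this text tells all that it offers.
- The arm moves only by the tool play_rows, never from a script. Its argument "commands" is a list that holds one entry, the list of rows, each a list of 5 numbers: the gripper's target within -1 to 1 (shut at 1, half-way at 0, fully open at -1), then the shift along the tool's x, y, z scaled (see below), then the turn about the tool's z scaled (see below). A call has 1 to 12 rows; each row is the pose to reach, as a shift and turn from the pose commanded when the call began, along the tool's axes at that moment; what a row does not reach only later rows make up. The controller multiplies each number of a shift by 0.2 m and each number of a turn by pi/2 rad. A row lasts 1/12 s, in which the tool goes at most 41.7 mm and 7.16 degrees, less where a joint would pass 70% of its speed; a pose out of reach is approached as far as the arm can. A call with a number of a shift or a turn outside -1 to 1 is refused whole. A call with a gripper value outside its range is refused whole. The fingers move at their own pace and stop on an object; "grip_force" is the grip in N (left out, the last holds). Time passes only in rows, so rows that repeat a pose let the fingers close. It gives the time, the measured TCP pose, the force, the opening and the grip force at its end, in the units of the state.
- get_obs(): the state, without advancing time (a new reading comes with each control period).
- viewer.grab_frame(name): name is "side" or "top"; returns a dict with "pixels" (480x640x3 uint8, red, green, blue), "fovy" (degrees; the focal length in pixels is half the picture's height over the tangent of half this angle, whatever the lens; pixels are square), "cx", "cy" (the principal point, pixels), "distortion" ([k1, k2, p1, p2, k3] as OpenCV has them; the pictures are not rectified), "world_to_cam" (4x4, takes a point from world to camera coordinates). Camera axes: x right, y up, looking along -z (the intrinsics and any distortion apply to the point x, -y, -z); pixel columns grow to the right and rows downward; lengths in m; the calibration is good to about 2 mm. A picture is of the moment at which its call begins. There is no depth.
- r.hand_in(): hands the job in; it is judged then, once.
Trained networks look in a picture, given as the dict that the camera call returned (one of the last four; its "shot" number tells which), for a name from the list of things; names that differ only in an ending like _2 or _b are one class to them, and where a whole thing is asked for, a point or a joint stands for the part that bears it (a point fixed in the world has none). Each returns a list of dicts, best first, with "score" (0 to 1); they miss things now and then, are a little off and sometimes report something else, mostly with a low value. They report only what shows in the picture. A call takes as long as a camera call.
- viewer.trace(picture, thing): "pixels" (480x640 bool, what is visible of it) and "rect" ([left, top, right, bottom] in pixels, round what is visible of it).
The state is a dict: "clock": time; "joints": joint angles; "qvel": joint speeds; "tau": joint torques, N m; "tcp_pos": TCP position; "orientation": TCP orientation; "contact_force": force on the tool from outside, world axes, zero at the start; "moment": the same for the moment, N m; "grip_width": finger opening in m; "gripper_force": force on a finger pad.
Only numpy, scipy, OpenCV 4.12 (cv2) and the standard library are available. Lean on these libraries where they do the work, as an engineer would, in place of code of your own. Each camera call takes 0.05 s, during which the arm holds its last target. There are 200 camera calls.

## Task

The hardened sleeves have come back threaded on the charging bar. Slide the stop collar off the bar's free end and put it in the shallow parts tray first; then slide the sleeves off and lay them on the inspection rail, one centred on each roller saddle and lying along the rail, in order of outside diameter with the largest next to the red datum stop. Do not drop a sleeve or the collar on the bench, and leave the loupe, the caliper and the other samples lying where they are.

Things in the scene. Friction and masses are not known exactly. Their poses are not given: they have to be found in the camera images.
- sleeve_large_c (a point): bright steel sleeve (a plain ring), the largest: 54 mm outside diameter, 20 mm long, bore 20 mm, 0.28 kg. Loose, hanging on the bar. The point is its centre; its own y axis is the axis of the bore (either way round; the sleeve may turn about it)
- sleeve_medium_c (a point): bright steel sleeve, the middle one: 45 mm outside diameter, 20 mm long, bore 20 mm, 0.18 kg. Otherwise as the large one
- sleeve_small_c (a point): bright steel sleeve, the smallest: 36 mm outside diameter, 20 mm long, bore 20 mm, 0.10 kg. Otherwise as the large one
- stop_collar_c (a point): dark eight-sided stop collar, 38 mm across flats, 16 mm long, bore 20 mm, 0.10 kg, not clamped; always outermost on the bar, the sleeves behind it in any order with about 18 mm of bar free between parts. Point: its centre; y is the axis of the bore (either way round); it hangs with flats upright at both sides and level below
- bar_tip (a point): centre of the free end of the charging bar: a level 12 mm steel rod, 95 mm above the bench over a 10 mm base plate, held by a dark upright 171 mm behind this point, fixed. y points along the rod out of the free end, z up. Parts hang with their centre 4 mm below the rod's axis. The collar's centre starts about 22 mm inside the tip, the sleeves' about 60, 98 and 136 mm inside
- saddle_1_seat (a point): roller saddle near one end of the inspection rail, 22 mm wide over its two 32 mm long rollers (38 mm wide below 28 mm above the bench). Point: midway between the rollers, level with their tops, 56 mm above the bench; y runs along the rail, as the sleeve's axis must. At rest a sleeve's centre is 26 mm (large), 21 mm (medium) or 16 mm (small) above it. Fixed
- saddle_2_seat (a point): the same, the middle saddle of the rail, about 72 mm from both others
- saddle_3_seat (a point): the same, the saddle near the other end of the rail
- datum_stop: red stop block clamped to the rail beyond saddle 1 or beyond saddle 3, about 58 mm from that saddle's centre; it tells which end the largest sleeve goes to. 26 mm wide, its top 66 mm above the bench; origin on the rail's top face. The other end has a low grey cap
- parts_tray: shallow stainless tray with plain grey floor for the collar, 110 x 140 mm (x, y), rim 9 mm high, floor about 5 mm up; origin at the centre of its underside, z up. Fixed. A tall, overhanging hardness tester stands between the tray and the bar, from 0.53 m ahead of the robot's base on: carry the collar round in front of it, on the robot's side

How it is judged:
By the outcome, as a careful person would: the job done as asked, in the order asked, and still so for the second after the job is handed in, with the robot touching nothing.
It also fails if it takes over 115 s, if anything falls off the work surface, if the arm or the gripper's body presses on something with over 40 N, if the wrist force passes 120 N, or if a joint passes its speed limit or range.

## Working session

There is one attempt and no reset: what is moved stays moved. The work goes in short steps, Python scripts to look and compute and a tool call to move; the robot and the scene stay as the last step left them, time stands still between calls to the robot, and variables do not carry over. Pictures are saved under pics/ and viewed, at most 14 in all, crops included, and the job is handed in when it is done.

Besides the shell and the picture viewer there is one more tool, called after "Emit:" by a JSON object that holds its "api" and its "payload". play_rows: Moves the arm, as the interface text tells. Shifts and turns lie within -1 to 1; 1 stands for 0.2 m of shift or pi/2 rad of turn. Its arguments: {"type":"object","properties":{"commands":{"type":"array","items":{"type":"array","items":{"type":"array","items":{"type":"number","minimum":-1,"maximum":1}}}},"grip_force":{"type":"number"}},"required":["commands"]}

```bash
mkdir -p pics; cat > h.py <<'E'
import numpy as np, cv2
from bench import get_obs, viewer, r
def grab(n):
    p=viewer.grab_frame(n); return p
def K(p):
    f=240/np.tan(np.radians(p["fovy"])/2)
    return np.array([[f,0,p["cx"]],[0,f,p["cy"]],[0,0,1.]]),np.array(p["distortion"],float)
def proj(p,X):
    X=np.atleast_2d(np.array(X,float)); W=np.array(p["world_to_cam"])
    c=X@W[:3,:3].T+W[:3,3]; c=c*[1,-1,-1]
    k,d=K(p); return cv2.projectPoints(c,np.zeros(3),np.zeros(3),k,d)[0][:,0]
def ray(p,uv):
    k,d=K(p); W=np.array(p["world_to_cam"])
    n=cv2.undistortPoints(np.array(uv,float).reshape(-1,1,2),k,d)[:,0]
    D=np.c_[n[:,0],-n[:,1],-np.ones(len(n))]@W[:3,:3]
    return -W[:3,:3].T@W[:3,3],D/np.linalg.norm(D,axis=1)[:,None]
def onz(p,uv,z):
    o,D=ray(p,uv); return o+D*((z-o[2])/D[:,2])[:,None]
def tri(p1,u1,p2,u2):
    a,d=ray(p1,[u1]); b,e=ray(p2,[u2]); d=d[0];e=e[0]
    s=np.linalg.lstsq(np.c_[d,-e],b-a,rcond=None)[0]
    P,Q=a+d*s[0],b+e*s[1]; return (P+Q)/2,np.linalg.norm(P-Q)
def save(p,n,crop=None,s=1):
    im=p["pixels"][:,:,::-1]
    if crop: l,t,R,b=crop; im=im[t:b,l:R]
    cv2.imwrite(f"pics/{n}.png",cv2.resize(im,None,fx=s,fy=s,interpolation=cv2.INTER_CUBIC))
E
python3 - <<'E'
from h import *
for n in("side","top"):
    p=grab(n); save(p,n+"0")
    W=np.array(p["world_to_cam"]); print(n,p["fovy"],p["cx"],p["cy"],p["distortion"],"cam",(-W[:3,:3].T@W[:3,3]).round(3),W[:3,:3].round(2).tolist())
    for t in ["sleeve_large_c","stop_collar_c","bar_tip","saddle_1_seat","datum_stop","parts_tray"]:
        for q in viewer.trace(p,t)[:4]:
            m=q["pixels"]; print(t,round(q["score"],2),np.round(q["rect"]).tolist(),m.sum(),np.argwhere(m).mean(0)[::-1].round(1) if m.any() else 0)
print(get_obs())
E
```

```text
side 56.15859553121595 323.30391897365155 244.07482074625773 [-0.05443621  0.          0.          0.          0.        ] cam [0.337 0.739 0.73 ] [[-0.95, -0.3, -0.01], [0.19, -0.64, 0.75], [-0.23, 0.71, 0.66]]
stop_collar_c 0.56 [330.0, 183.0, 343.0, 203.0] 197 [335.2 192.5]
bar_tip 0.59 [320.0, 152.0, 350.0, 231.0] 1188 [333.4 206.8]
saddle_1_seat 0.76 [355.0, 240.0, 378.0, 260.0] 327 [362.5 251.3]
datum_stop 0.69 [380.0, 189.0, 396.0, 206.0] 171 [387.6 199.6]
parts_tray 0.87 [231.0, 368.0, 335.0, 464.0] 5106 [284.1 414.2]
parts_tray 0.6 [324.0, 159.0, 344.0, 175.0] 200 [332.3 164.1]
top 51.69011584278167 309.0119931841843 232.01958037612727 [-0.02049775  0.          0.          0.          0.        ] cam [0.356 0.073 1.128] [[-0.02, -1.0, -0.01], [0.98, -0.02, 0.18], [-0.18, -0.0, 0.98]]
sleeve_large_c 0.56 [443.0, 181.0, 463.0, 208.0] 363 [452.6 194.8]
stop_collar_c 0.71 [399.0, 203.0, 411.0, 223.0] 172 [405.5 212.8]
stop_collar_c 0.58 [443.0, 182.0, 462.0, 209.0] 399 [452.7 194.3]
bar_tip 0.69 [380.0, 182.0, 479.0, 242.0] 1827 [425.7 213.1]
saddle_1_seat 0.76 [343.0, 257.0, 35
[... 180 characters left out ...]
 array([-1.33209176,  0.47696631,  0.02237619,  1.55539813, -0.01149965,
        1.10932442, -0.08307124]), 'qvel': array([ 5.19303342e-04,  6.26280566e-04, -6.39055313e-05, -9.77003647e-04,
        7.01789574e-04, -6.61075451e-04, -1.27037378e-03]), 'tau': array([ 5.57422318e-04, -5.96187472e+01,  1.60632960e+00, -2.81502879e+01,
        1.25002762e-02,  1.48376199e-03, -8.55231065e-06]), 'tcp_pos': array([0.22941217, 0.63483094, 0.21053084]), 'orientation': array([-5.41984816e-01, -3.09446584e+00, -5.38070881e-05]), 'contact_force': array([-0.79506914, -0.83685463, -0.08292538]), 'moment': array([0.03329399, 0.01575259, 0.00646983]), 'gripper_force': 0.0, 'grip_width': 0.08535280587167168}
```

View pics/top0.png

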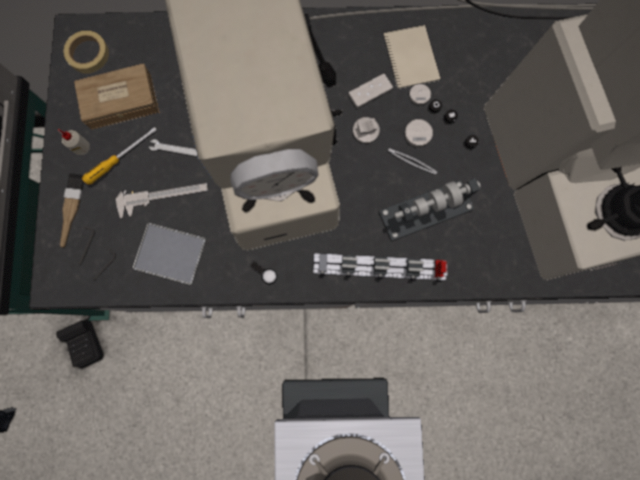

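View pics/side0.png

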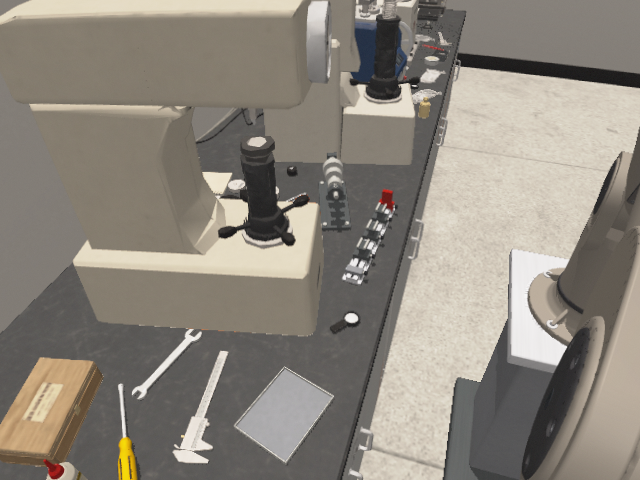

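The top view shows the tray at (169,253), the loupe at (268,275), and the rail from (318,264) to the red stop at (440,268). The bar assembly runs from (385,220) to its upright at (478,188). I'll zoom in on the bar and rail.

```bash
python3 - <<'E'
from h import *
a=grab("top"); b=grab("side")
A=cv2.resize(a["pixels"][170:290,300:490,::-1],None,fx=4.2,fy=4.2,interpolation=cv2.INTER_CUBIC); cv2.imwrite("pics/t1.png",A)
save(b,"s1",(310,140,410,290),4)
for p,n in((a,'top'),(b,'side')):
  for t in ["sleeve_large_c","sleeve_small_c","stop_collar_c","saddle_1_seat","saddle_2_seat"]:
    for q in viewer.trace(p,t): print(n,t,round(q["score"],2),np.round(q["rect"]).tolist())
for u in [(169.5,253.2)]: print("tray",onz(a,[u],.007))
print(onz(a,[(348,266),(381,266),(414,267),(440,267)],.056))
E
```

```text
top sleeve_large_c 0.82 [442.0, 180.0, 462.0, 206.0]
top sleeve_small_c 0.58 [414.0, 198.0, 425.0, 217.0]
top stop_collar_c 0.67 [397.0, 202.0, 411.0, 222.0]
top stop_collar_c 0.24 [377.0, 181.0, 481.0, 242.0]
top saddle_1_seat 0.84 [343.0, 255.0, 359.0, 281.0]
top saddle_2_seat 0.8 [370.0, 259.0, 391.0, 279.0]
side sleeve_large_c 0.62 [322.0, 158.0, 346.0, 177.0]
side stop_collar_c 0.51 [330.0, 185.0, 344.0, 201.0]
side saddle_1_seat 0.74 [353.0, 239.0, 375.0, 259.0]
side saddle_2_seat 0.84 [361.0, 217.0, 385.0, 243.0]
tray [[0.52149568 0.39567056 0.007     ]]
[[ 0.47770318 -0.00798309  0.056     ]
 [ 0.47611288 -0.0796473   0.056     ]
 [ 0.47232927 -0.15121468  0.056     ]
 [ 0.47105435 -0.20773058  0.056     ]]
```

View pics/t1.png

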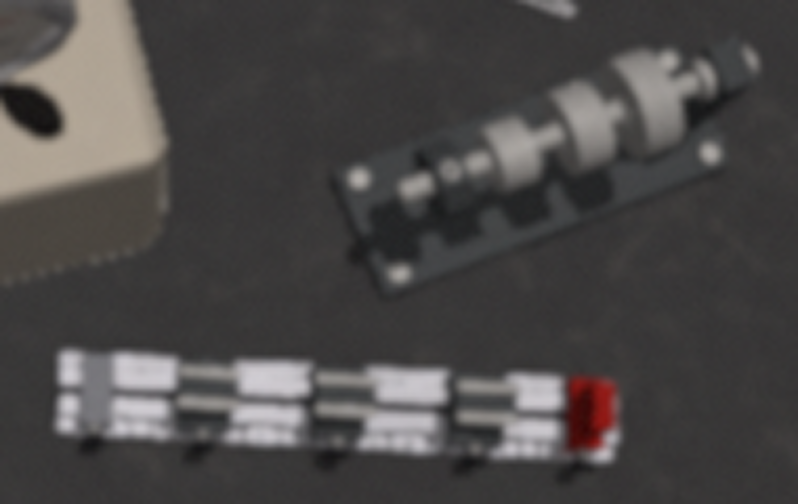

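View pics/s1.png

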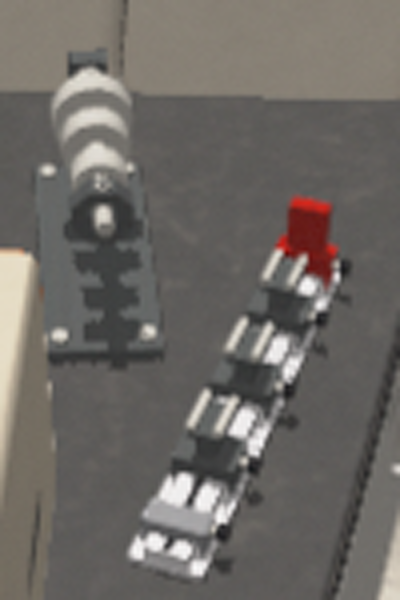

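From the tip the bar carries the collar, then small, medium and large. The red stop is at the -y end of the rail, so large goes to the saddle at crop (486,402), medium to (345,394) and small to (206,388). Next I'll triangulate these points.

```bash
cat >> h.py <<'E'
from scipy.spatial.transform import Rotation as Ro
def rel(W,start=None):
    """W: list of (x,y,z,yaw of tool y axis (deg) or None); prints scaled rows"""
    o=get_obs(); R=Ro.from_rotvec(o["orientation"]).as_matrix(); p=np.array(o["tcp_pos"])
    ya=np.degrees(np.arctan2(R[1,1],R[0,1]))
    for w in W:
        s=R.T@(np.array(w[:3])-p)/.2
        t=0 if w[3] is None else -(((w[3]-ya+90)%180)-90)/90
        print(s.round(3).tolist(),round(t,3))
    print("at",p.round(4),"yaw",ya.round(1))
E
python3 - <<'E'
from h import *
a=grab("top"); b=grab("side")
T=lambda x,y:((x+.5)/4.2-.5+300,(y+.5)/4.2-.5+170)
S=lambda x,y:((x+.5)/4-.5+310,(y+.5)/4-.5+140)
tip=onz(a,[T(400,188)],.097)[0]; end=onz(a,[T(703,75)],.097)[0]
print("tip/end",tip,end,np.linalg.norm(end-tip))
print("tri tip",tri(a,T(400,188),b,S(102,222)))
for n,t,s in(("1",(206,388),(213,412)),("2",(345,394),(250,338)),("3",(486,402),(284,269))):
    print(n,onz(a,[T(*t)],.055)[0],onz(b,[S(*s)],.055)[0],tri(a,T(*t),b,S(*s)))
# base plate screws: 4 heads at z~.012
P=onz(a,[T(358,178),T(400,273),T(710,152),T(668,60)],.012); print(P)
m=viewer.trace(a,"parts_tray")[0]["pixels"]; print(onz(a,cv2.boxPoints(cv2.minAreaRect(np.argwhere(m)[:,::-1].astype(np.float32))),.007))
print(onz(b,[(285,367),(333,400),(286,461),(235,427)],.009))
print("loupe",onz(a,[(269,277)],.01)," testerfront",onz(a,[(241,247),(338,218)],.1))
rel([(.4,.4,.25,None)])
E
```

```text
tip/end [ 0.58118205 -0.1085484   0.097     ] [ 0.63700198 -0.26712678  0.097     ] 0.16811593591973478
tri tip (array([ 0.58027669, -0.10732535,  0.10360093]), np.float64(0.0010549996165215964))
1 [ 0.48652842 -0.00981944  0.055     ] [ 0.48740987 -0.01402521  0.055     ] (array([ 0.48626751, -0.0094836 ,  0.0590616 ]), np.float64(0.00046272054667503365))
2 [ 0.48180417 -0.0817137   0.055     ] [ 0.48222392 -0.08504655  0.055     ] (array([ 0.48149861, -0.08126156,  0.05809627]), np.float64(0.00011276867822625779))
3 [ 0.47600826 -0.15454111  0.055     ] [ 0.47718724 -0.15775226  0.055     ] (array([ 0.47613406, -0.15389805,  0.05788652]), np.float64(0.0008934948003057364))
[[ 0.60585096 -0.10078265  0.012     ]
 [ 0.55236618 -0.12105185  0.012     ]
 [ 0.61623508 -0.29555595  0.012     ]
 [ 0.66917072 -0.2764127   0.012     ]]
[[0.48995949 0.48008574 0.007     ]
 [0.59607551 0.45502046 0.007     ]
 [0.5531236  0.31262903 0.007     ]
 [0.44857708 0.33979594 0.007     ]]
[[0.5522404  0.3153891  0.009     ]
 [0.44814557 0.35304229 0.009     ]
 [0.48862648 0.47651972 0.009     ]
 [0.59016945 0.4495922  0.009     ]]
loupe [[0.46186966 0.16771603 0.01      ]]  testerfront [[0.51768393 0.21856324 0.1       ]
 [0.57536363 0.0129316  0.1       ]]
[-1.201, -0.814, -0.197] 0
at [0.2294 0.6348 0.2105] yaw 70.1
```

Emit:
{"api": "play_rows", "payload": {"commands": [[[-1, -0.77, -0.65, -0.2, 0], [-1, -0.77, -0.65, -0.2, 0], [-1, -0.77, -0.65, -0.2, 0], [-1, -0.77, -0.65, -0.2, 0], [-1, -0.77, -0.65, -0.2, 0], [-1, -0.77, -0.65, -0.2, 0], [-1, -0.77, -0.65, -0.2, 0]]], "grip_force": 30}}

```text
clock: 2.03
tcp_pos: [0.3323, 0.4584, 0.2516]
orientation: [0.55, 3.092, 0.002]
contact_force: [0.4, 0.8, -0.4]
grip_width: 0.0859
gripper_force: 0.0
```

Emit:
{"api": "play_rows", "payload": {"commands": [[[-1, -0.71, -0.65, 0, 0], [-1, -0.71, -0.65, 0, 0], [-1, -0.71, -0.65, 0, 0], [-1, -0.71, -0.65, 0, 0], [-1, -0.71, -0.65, 0, 0], [-1, -0.71, -0.65, 0, 0]]]}}

```text
clock: 2.53
tcp_pos: [0.4221, 0.2849, 0.2505]
orientation: [0.553, 3.091, -0.002]
contact_force: [-0.4, -0.7, -0.4]
grip_width: 0.0854
gripper_force: 0.0
```

Emit:
{"api": "play_rows", "payload": {"commands": [[[-1, -0.36, -0.77, 0, 0], [-1, -0.36, -0.77, 0, 0], [-1, -0.36, -0.77, 0, 0], [-1, -0.36, -0.77, 0, 0], [-1, -0.36, -0.77, 0, 0], [-1, -0.36, -0.77, 0, 0]]]}}

```text
clock: 3.03
tcp_pos: [0.435, 0.1195, 0.2506]
orientation: [0.547, 3.094, 0.001]
contact_force: [0.1, 1.3, -0.1]
grip_width: 0.0851
gripper_force: 0.0
```

Emit:
{"api": "play_rows", "payload": {"commands": [[[-1, -0.33, -0.84, 0, 0], [-1, -0.33, -0.84, 0, 0], [-1, -0.33, -0.84, 0, 0], [-1, -0.33, -0.84, 0, 0], [-1, -0.33, -0.84, 0, 0], [-1, -0.33, -0.84, 0, 0], [-1, -0.33, -0.84, 0, 0]]]}}

```text
clock: 3.62
tcp_pos: [0.4406, -0.0581, 0.2505]
orientation: [0.54, 3.095, 0.001]
contact_force: [0.0, -0.7, 0.0]
grip_width: 0.0854
gripper_force: 0.0
```

```bash
python3 - <<'E'
from h import *
rel([(.588,-.129,.2,19.7)])
E
```

```text
[-0.813, -0.084, 0.252] 0.561
at [ 0.4406 -0.0581  0.2505] yaw 70.2
```

Emit:
{"api": "play_rows", "payload": {"commands": [[[-1, -0.4, -0.04, 0.1, 0.56], [-1, -0.81, -0.084, 0.25, 0.56], [-1, -0.81, -0.084, 0.25, 0.56], [-1, -0.81, -0.084, 0.25, 0.56], [-1, -0.81, -0.084, 0.25, 0.56], [-1, -0.81, -0.084, 0.25, 0.56], [-1, -0.81, -0.084, 0.25, 0.56], [-1, -0.81, -0.084, 0.25, 0.56], [-1, -0.81, -0.084, 0.25, 0.56], [-1, -0.81, -0.084, 0.25, 0.56]]]}}

```text
clock: 4.45
tcp_pos: [0.5869, -0.1285, 0.2002]
orientation: [-1.799, -2.575, -0.001]
contact_force: [1.1, 0.0, -0.8]
grip_width: 0.085
gripper_force: 0.0
```

```bash
python3 - <<'E'
from h import *
rel([(.588,-.129,.072,19.7)])
a=grab("top"); b=grab("side")
A=a["pixels"][150:260,370:500,::-1]; B=b["pixels"][120:230,280:410,::-1]
cv2.imwrite("pics/g1.png",cv2.resize(np.hstack([A,B]),None,fx=3,fy=3,interpolation=cv2.INTER_CUBIC))
for p in (a,b): print(proj(p,[get_obs()["tcp_pos"],(.588,-.129,.091),(.58,-.108,.095)]).round(1).tolist(),[q["rect"] for q in viewer.trace(p,"stop_collar_c")[:1]])
E
```

```text
[-0.005, 0.004, 0.641] 0.005
at [ 0.5869 -0.1285  0.2002] yaw 20.1
[[414.5, 199.7], [403.8, 211.7], [394.5, 215.1]] [[399.9, 201.2, 412.1, 222.1]]
[[335.8, 154.5], [334.8, 193.9], [335.5, 198.0]] [[322.5, 158.0, 344.7, 173.0]]
```

View pics/g1.png

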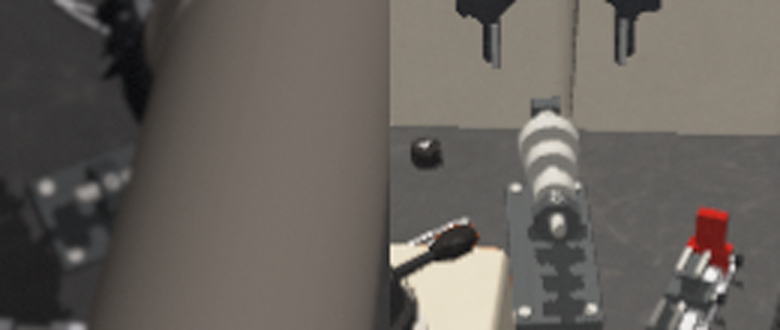

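The side view shows the open fingers centred on the collar laterally, with the finger midpoint at crop x≈559 and the collar at 557. I'll descend and grip.

Emit:
{"api": "play_rows", "payload": {"commands": [[[-1, -0.005, 0.004, 0.2, 0.005], [-1, -0.005, 0.004, 0.4, 0.005], [-1, -0.005, 0.004, 0.55, 0.005], [-1, -0.005, 0.004, 0.64, 0.005], [-1, -0.005, 0.004, 0.64, 0.005], [-1, -0.005, 0.004, 0.64, 0.005]]]}}

```text
clock: 5.15
tcp_pos: [0.5871, -0.1317, 0.0723]
orientation: [-1.817, -2.561, 0.001]
contact_force: [0.2, 0.6, -0.0]
grip_width: 0.0853
gripper_force: 0.0
```

Emit:
{"api": "play_rows", "payload": {"commands": [[[1, 0, 0, 0, 0], [1, 0, 0, 0, 0], [1, 0, 0, 0, 0], [1, 0, 0, 0, 0], [1, 0, 0, 0, 0], [1, 0, 0, 0, 0], [1, 0, 0, 0, 0], [1, 0, 0, 0, 0], [1, 0, 0, 0, 0], [1, 0, 0, 0, 0]]], "grip_force": 30}}

```text
clock: 5.98
tcp_pos: [0.5884, -0.1317, 0.0738]
orientation: [1.817, 2.561, 0.002]
contact_force: [-1.2, 1.1, 6.9]
grip_width: 0.0365
gripper_force: 29.4
```

```bash
python3 - <<'E'
from h import *
o=get_obs(); print(o["contact_force"],o["moment"],o["grip_width"],o["gripper_force"])
p=o["tcp_pos"]; d=np.array([-.337,.941,0])
rel([tuple(p+[0,0,.004])+(None,),tuple(p+d*.03+[0,0,.004])+(None,),tuple(p+d*.07+[0,0,.004])+(None,)])
b=grab("side"); save(b,"g2",(280,120,410,230),4)
E
```

```text
[-1.15650063  1.11099157  6.92611262] [0.14952951 0.22636602 0.00028339] 0.03649639209295171 29.372888579964638
[-0.0, 0.0, -0.02] 0
[0.15, -0.001, -0.02] 0
[0.35, -0.003, -0.02] 0
at [ 0.5884 -0.1317  0.0738] yaw 19.3
```

View pics/g2.png

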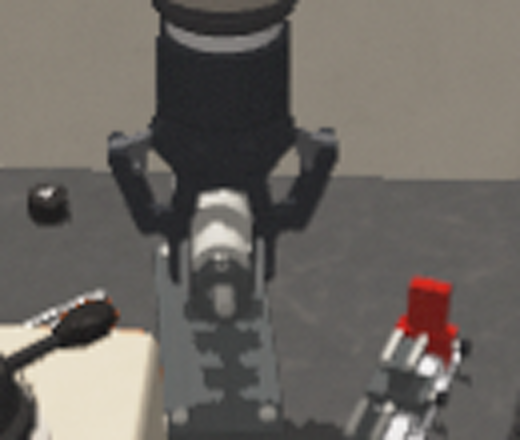

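Emit:
{"api": "play_rows", "payload": {"commands": [[[1, 0, 0, -0.008, 0], [1, 0, 0, -0.016, 0], [1, 0, 0, -0.02, 0], [1, 0, 0, -0.02, 0], [1, 0, 0, -0.02, 0]]]}}

```text
clock: 6.45
tcp_pos: [0.5874, -0.1315, 0.0764]
orientation: [-1.818, -2.562, 0.0]
contact_force: [0.3, -0.1, -1.8]
grip_width: 0.0366
gripper_force: 30.1
```

Emit:
{"api": "play_rows", "payload": {"commands": [[[1, 0.05, 0, 0, 0], [1, 0.1, 0, 0, 0], [1, 0.15, 0, 0, 0], [1, 0.2, 0, 0, 0], [1, 0.27, 0, 0, 0], [1, 0.33, 0, 0, 0], [1, 0.33, 0, 0, 0]]]}}

```text
clock: 7.03
tcp_pos: [0.5647, -0.0652, 0.0761]
orientation: [-1.811, -2.564, -0.001]
contact_force: [0.3, 1.0, -1.0]
grip_width: 0.0364
gripper_force: 30.1
```

```bash
python3 - <<'E'
from h import *
o=get_obs(); print(o["contact_force"],o["grip_width"])
# up & back to robot side
rel([(.55,-.07,.15,None),(.44,-.06,.17,None),(.435,.12,.17,None)])
b=grab("side"); save(b,"g3",(280,120,410,230),4)
E
```

```text
[ 0.32437446  1.00509706 -0.96175662] 0.03639448376120992
[0.003, -0.078, -0.37] 0
[0.234, -0.579, -0.469] 0
[1.091, -0.302, -0.467] 0
at [ 0.5647 -0.0652  0.0761] yaw 19.5
```

View pics/g3.png

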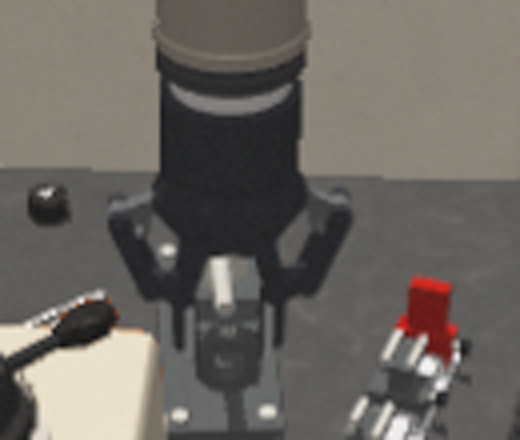

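The collar is off, with the rod showing above it at crop (220,285). Next is carrying it round in front of the tester.

Emit:
{"api": "play_rows", "payload": {"commands": [[[1, 0, -0.04, -0.15, 0], [1, 0, -0.08, -0.3, 0], [1, 0.08, -0.25, -0.42, 0], [1, 0.16, -0.4, -0.47, 0], [1, 0.23, -0.58, -0.47, 0], [1, 0.23, -0.58, -0.47, 0], [1, 0.23, -0.58, -0.47, 0], [1, 0.23, -0.58, -0.47, 0]]]}}

```text
clock: 7.75
tcp_pos: [0.442, -0.0643, 0.171]
orientation: [1.818, 2.561, 0.003]
contact_force: [0.6, -0.0, -1.3]
grip_width: 0.0363
gripper_force: 30.7
```

Emit:
{"api": "play_rows", "payload": {"commands": [[[1, 0.17, 0.055, 0, 0], [1, 0.34, 0.11, 0, 0], [1, 0.51, 0.166, 0, 0], [1, 0.68, 0.22, 0, 0], [1, 0.857, 0.277, 0, 0], [1, 0.857, 0.277, 0, 0], [1, 0.857, 0.277, 0, 0]]]}}

```text
clock: 8.33
tcp_pos: [0.4382, 0.1182, 0.1704]
orientation: [1.811, 2.565, -0.0]
contact_force: [-0.5, -1.4, -1.7]
grip_width: 0.0362
gripper_force: 30.7
```

Emit:
{"api": "play_rows", "payload": {"commands": [[[1, 0.18, 0.05, 0, 0], [1, 0.36, 0.1, 0, 0], [1, 0.54, 0.15, 0, 0], [1, 0.724, 0.203, 0, 0], [1, 0.724, 0.203, 0, 0], [1, 0.724, 0.203, 0, 0]]]}}

```text
clock: 8.83
tcp_pos: [0.4282, 0.2673, 0.1701]
orientation: [1.814, 2.563, -0.001]
contact_force: [0.1, -0.5, -1.4]
grip_width: 0.0363
gripper_force: 30.7
```

Emit:
{"api": "play_rows", "payload": {"commands": [[[1, 0.11, 0.17, 0, 0], [1, 0.22, 0.34, 0, 0], [1, 0.33, 0.5, 0, 0], [1, 0.437, 0.67, 0, 0], [1, 0.437, 0.67, 0, 0], [1, 0.437, 0.67, 0, 0], [1, 0.437, 0.67, 0, 0]]]}}

```text
clock: 9.42
tcp_pos: [0.5261, 0.3898, 0.1698]
orientation: [1.822, 2.558, -0.003]
contact_force: [0.3, -0.7, -1.8]
grip_width: 0.0363
gripper_force: 30.8
```

```bash
python3 - <<'E'
from h import *
o=get_obs(); print(o["contact_force"],o["grip_width"],o["joints"].round(2))
rel([(.522,.397,.03,None),(.522,.397,.009,None)])
E
```

```text
[ 0.30984249 -0.72314483 -1.75664148] 0.03629032710302322 [-1.1   0.52  0.51  1.67 -0.29  1.02 -0.15]
[0.043, -0.007, 0.699] 0
[0.043, -0.007, 0.804] 0
at [0.5261 0.3898 0.1698] yaw 19.1
```

Emit:
{"api": "play_rows", "payload": {"commands": [[[1, 0.04, 0, 0.2, 0], [1, 0.04, 0, 0.4, 0], [1, 0.04, 0, 0.58, 0], [1, 0.04, 0, 0.7, 0], [1, 0.04, 0, 0.75, 0], [1, 0.04, 0, 0.77, 0], [1, 0.04, 0, 0.785, 0], [1, 0.04, 0, 0.795, 0], [1, 0.04, 0, 0.8, 0], [1, 0.04, 0, 0.8, 0]]]}}

```text
clock: 10.25
tcp_pos: [0.523, 0.4008, 0.0119]
orientation: [1.818, 2.562, 0.003]
contact_force: [0.4, -0.1, -1.6]
grip_width: 0.0364
gripper_force: 30.8
```

Emit:
{"api": "play_rows", "payload": {"commands": [[[1, 0, 0, 0.005, 0], [1, 0, 0, 0.01, 0], [1, 0, 0, 0.01, 0]]]}}

```text
clock: 10.5
tcp_pos: [0.5222, 0.4004, 0.0087]
orientation: [-1.818, -2.562, -0.001]
contact_force: [0.5, -0.4, -1.6]
grip_width: 0.0366
gripper_force: 30.8
```

Emit:
{"api": "play_rows", "payload": {"commands": [[[1, 0, 0, 0.005, 0], [1, 0, 0, 0.008, 0], [1, 0, 0, 0.008, 0]]]}}

```text
clock: 10.75
tcp_pos: [0.5221, 0.4002, 0.0067]
orientation: [-1.818, -2.562, 0.0]
contact_force: [0.7, -0.2, -0.8]
grip_width: 0.0361
gripper_force: 30.8
```

Emit:
{"api": "play_rows", "payload": {"commands": [[[1, 0, 0, 0.003, 0], [0.4, 0, 0, 0.003, 0], [0, 0, 0, 0.003, 0], [-0.5, 0, 0, 0, 0], [-1, 0, 0, 0, 0], [-1, 0, 0, 0, 0], [-1, 0, 0, -0.1, 0], [-1, 0, 0, -0.3, 0], [-1, 0, 0, -0.6, 0], [-1, 0, 0, -0.8, 0], [-1, 0, 0, -0.8, 0], [-1, 0, 0, -0.8, 0]]]}}

```text
clock: 11.75
tcp_pos: [0.5252, 0.402, 0.1728]
orientation: [1.818, 2.56, 0.015]
contact_force: [0.6, 0.4, -0.7]
grip_width: 0.0857
gripper_force: 0.0
```

```bash
python3 - <<'E'
from h import *
b=grab("side"); save(b,"tray",(220,350,350,470),4)
print([(q["rect"],q["score"]) for q in viewer.trace(b,"stop_collar_c")[:2]])
rel([(.435,.27,.18,None),(.438,.12,.2,None),(.44,-.06,.2,None)])
E
```

```text
[([273.5, 394.3, 296.8, 417.2], 0.7)]
[-0.472, -0.628, -0.063] 0
[-1.185, -0.861, -0.164] 0
[-2.038, -1.149, -0.166] 0
at [0.5223 0.4006 0.1676] yaw 19.3
```

View pics/tray.png

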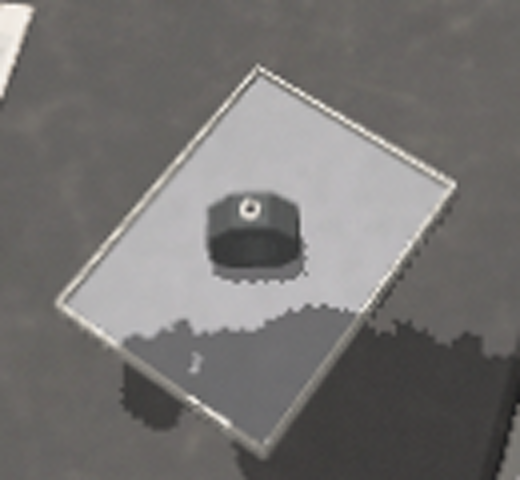

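The collar lies in the middle of the tray, at crop (253,232). Going back for the small sleeve.

Emit:
{"api": "play_rows", "payload": {"commands": [[[-1, -0.12, -0.157, -0.06, 0], [-1, -0.24, -0.314, -0.06, 0], [-1, -0.36, -0.47, -0.06, 0], [-1, -0.472, -0.628, -0.06, 0], [-1, -0.472, -0.628, -0.06, 0], [-1, -0.472, -0.628, -0.06, 0], [-1, -0.472, -0.628, -0.06, 0]]]}}

```text
clock: 12.43
tcp_pos: [0.4345, 0.2701, 0.1782]
orientation: [-1.817, -2.562, 0.001]
contact_force: [-0.0, 0.4, 0.4]
grip_width: 0.0853
gripper_force: 0.0
```

Emit:
{"api": "play_rows", "payload": {"commands": [[[-1, -0.18, -0.06, -0.1, 0], [-1, -0.36, -0.12, -0.1, 0], [-1, -0.54, -0.18, -0.1, 0], [-1, -0.713, -0.233, -0.1, 0], [-1, -0.713, -0.233, -0.1, 0], [-1, -0.713, -0.233, -0.1, 0]]]}}

```text
clock: 12.93
tcp_pos: [0.439, 0.1189, 0.1989]
orientation: [1.822, 2.559, 0.0]
contact_force: [-0.2, 1.3, 0.4]
grip_width: 0.0856
gripper_force: 0.0
```

Emit:
{"api": "play_rows", "payload": {"commands": [[[-1, -0.17, -0.06, 0, 0], [-1, -0.34, -0.12, 0, 0], [-1, -0.51, -0.18, 0, 0], [-1, -0.68, -0.24, 0, 0], [-1, -0.85, -0.288, 0, 0], [-1, -0.85, -0.288, 0, 0], [-1, -0.85, -0.288, 0, 0]]]}}

```text
clock: 13.52
tcp_pos: [0.441, -0.0601, 0.199]
orientation: [1.82, 2.559, -0.001]
contact_force: [-0.8, 1.4, -0.2]
grip_width: 0.0852
gripper_force: 0.0
```

```bash
python3 - <<'E'
from h import *
o=get_obs(); print(o["contact_force"])
a=grab("top")
for n in("sleeve_small_c","sleeve_medium_c","sleeve_large_c"):
  for q in viewer.trace(a,n)[:3]:
    l,t,R,b=q["rect"]; print(n,round(q["score"],2),np.round(q["rect"],1), onz(a,[((l+R)/2,(t+b)/2)],.1)[0].round(4))
for s in(.06,.098,.136): print(proj(a,[np.array([.58,-.108,.1])+s*np.array([.334,-.943,0])]).round(1))
rel([(.600,-.165,.2,19.5),(.600,-.165,.0735,19.5)])
E
```

```text
[-0.78616983  1.40254327 -0.22064758]
sleeve_small_c 0.62 [412.9 196.2 427.6 213.1] [ 0.6005 -0.1633  0.1   ]
sleeve_medium_c 0.52 [429.8 192.9 447.1 215.1] [ 0.6011 -0.2022  0.1   ]
sleeve_large_c 0.79 [444.1 182.  462.5 205.3] [ 0.6232 -0.2356  0.1   ]
[[420.9 204.9]]
[[437.2 198.7]]
[[453.5 192.6]]
[-0.772, 0.574, -0.006] -0.0
[-0.772, 0.574, 0.626] -0.0
at [ 0.4403 -0.0578  0.1987] yaw 19.5
```

Emit:
{"api": "play_rows", "payload": {"commands": [[[-1, -0.77, 0.574, 0, 0], [-1, -0.77, 0.574, 0, 0], [-1, -0.77, 0.574, 0, 0], [-1, -0.77, 0.574, 0, 0], [-1, -0.77, 0.574, 0, 0], [-1, -0.77, 0.574, 0, 0], [-1, -0.77, 0.574, 0.1, 0], [-1, -0.77, 0.574, 0.3, 0], [-1, -0.77, 0.574, 0.5, 0], [-1, -0.77, 0.574, 0.618, 0], [-1, -0.77, 0.574, 0.618, 0], [-1, -0.77, 0.574, 0.618, 0]]]}}

```text
clock: 14.72
tcp_pos: [0.5984, -0.1655, 0.0744]
orientation: [-1.814, -2.562, 0.002]
contact_force: [0.5, 0.6, 0.5]
grip_width: 0.0855
gripper_force: 0.0
```

Emit:
{"api": "play_rows", "payload": {"commands": [[[1, 0, 0, 0, 0], [1, 0, 0, 0, 0], [1, 0, 0, 0, 0], [1, 0, 0, 0, 0], [1, 0, 0, 0, 0], [1, 0, 0, 0, 0], [1, 0, 0, 0, 0], [1, 0, 0, 0, 0], [1, 0, 0, 0, 0]]], "grip_force": 35}}

```text
clock: 15.47
tcp_pos: [0.5997, -0.1673, 0.0767]
orientation: [1.817, 2.561, 0.002]
contact_force: [-1.8, 1.6, 6.1]
grip_width: 0.0306
gripper_force: 32.7
```

```bash
python3 - <<'E'
from h import *
o=get_obs(); print(o["contact_force"],o["moment"],o["grip_width"],o["tcp_pos"])
b=grab("side"); save(b,"g4",(280,120,410,230),4)
E
```

```text
[-1.75317436  1.55359527  6.07916391] [ 0.18438346  0.22335735 -0.02873312] 0.030550898478653717 [ 0.59974017 -0.16727874  0.0767423 ]
```

View pics/g4.png

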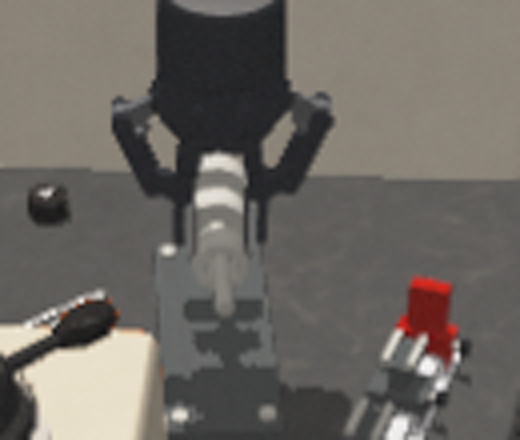

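```bash
python3 - <<'E'
from h import *
a=grab("top");b=grab("side"); save(b,"g5",(310,145,360,205),10)
o=get_obs(); c=np.array([.5795,-.108,.091]); d=np.array([.334,-.943,0])
for s in(0,.022,.06,.098,.136): print(s,((proj(b,[c+s*d])[0]-[310,145])*10).round(0), end=' ')
print(((proj(b,[o["tcp_pos"]])[0]-[310,145])*10).round())
for p in(a,b):
 for n in("sleeve_small_c","sleeve_medium_c","sleeve_large_c"):
  for q in viewer.trace(p,n)[:3]: print(n,round(q["score"],2),np.round(q["rect"],1))
E
```

```text
0 [257. 544.] 0.022 [252. 491.] 0.06 [244. 403.] 0.098 [236. 319.] 0.136 [228. 240.] [246. 444.]
sleeve_small_c 0.51 [330.7 178.3 340.3 190.9]
sleeve_large_c 0.24 [233.8 369.1 335.4 464.5]
```

View pics/g5.png

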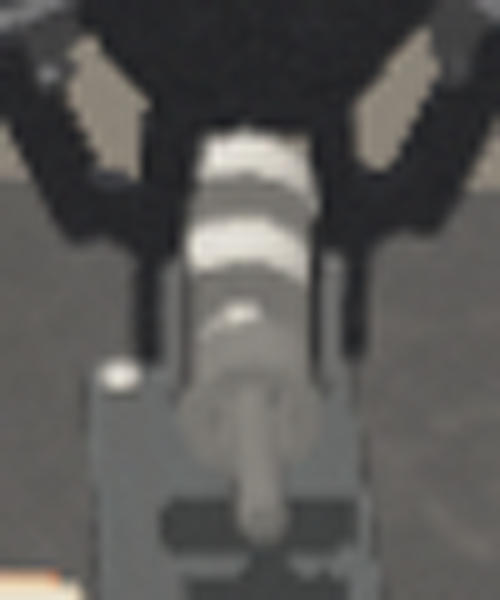

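The zoom shows why the grip reads 30.6 mm: the pads end at about y=385, above the sleeve's centre at about y=410. They hold only its upper arc. I'll open, go about 13 mm lower and regrip.

Emit:
{"api": "play_rows", "payload": {"commands": [[[0, 0, 0, 0, 0], [-0.3, 0, 0, 0, 0], [-0.3, 0, 0, 0, 0], [-0.3, 0, 0, 0, 0], [-0.3, 0, 0, 0.03, 0], [-0.3, 0, 0, 0.065, 0], [-0.3, 0, 0, 0.065, 0], [-0.3, 0, 0, 0.065, 0]]]}}

```text
clock: 16.58
tcp_pos: [0.5982, -0.167, 0.0614]
orientation: [-1.817, -2.561, 0.001]
contact_force: [-0.8, -0.3, -1.0]
grip_width: 0.0556
gripper_force: 0.0
```

Emit:
{"api": "play_rows", "payload": {"commands": [[[1, 0, 0, 0, 0], [1, 0, 0, 0, 0], [1, 0, 0, 0, 0], [1, 0, 0, 0, 0], [1, 0, 0, 0, 0], [1, 0, 0, 0, 0], [1, 0, 0, 0, 0], [1, 0, 0, 0, 0]]]}}

```text
clock: 17.25
tcp_pos: [0.5991, -0.1673, 0.0624]
orientation: [1.818, 2.562, 0.0]
contact_force: [1.3, -1.0, 1.1]
grip_width: 0.0352
gripper_force: 35.6
```

```bash
python3 - <<'E'
from h import *
o=get_obs(); print(o["contact_force"],o["moment"],o["grip_width"],o["tcp_pos"])
rel([(.6,-.167,.0645,19.5)])
E
```

```text
[ 1.26464685 -0.98206654  1.09680591] [-0.03737642 -0.09301711 -0.01392727] 0.0352349665179965 [ 0.59908587 -0.16726974  0.06241747]
[-0.0, 0.005, -0.01] -0.002
at [ 0.5991 -0.1673  0.0624] yaw 19.3
```

Emit:
{"api": "play_rows", "payload": {"commands": [[[1, 0, 0, -0.01, 0], [1, 0, 0, -0.02, 0], [1, 0, 0, -0.02, 0], [1, 0, 0, -0.02, 0]]]}}

```text
clock: 17.58
tcp_pos: [0.5988, -0.1671, 0.0663]
orientation: [-1.818, -2.562, -0.0]
contact_force: [-0.5, 0.5, -1.8]
grip_width: 0.0347
gripper_force: 35.5
```

Emit:
{"api": "play_rows", "payload": {"commands": [[[1, 0.06, 0, 0, 0], [1, 0.12, 0, 0, 0], [1, 0.18, 0, 0, 0], [1, 0.24, 0, 0, 0], [1, 0.3, 0, 0, 0], [1, 0.36, 0, 0, 0], [1, 0.42, 0, 0, 0], [1, 0.47, 0, 0, 0], [1, 0.47, 0, 0, 0], [1, 0.47, 0, 0, 0]]]}}

```text
clock: 18.42
tcp_pos: [0.5679, -0.0777, 0.0664]
orientation: [1.816, 2.563, 0.0]
contact_force: [-0.6, -0.3, -0.8]
grip_width: 0.0346
gripper_force: 35.5
```

```bash
python3 - <<'E'
from h import *
o=get_obs(); print(o["contact_force"],o["moment"],o["grip_width"],o["tcp_pos"])
a=grab("top");b=grab("side"); save(b,"g6",(310,145,390,265),5)
print([(q["rect"],q["score"]) for q in viewer.trace(b,"sleeve_small_c")[:2]])
rel([(.56,-.06,.11,-4),(.4863,-.011,.11,-4),(.4863,-.011,.05,-4)])
E
```

```text
[-0.57257791 -0.32960473 -0.81162296] [0.0111038 0.0270418 0.0360411] 0.03460915065103093 [ 0.56787729 -0.0777372   0.06637118]
[([331.5, 200.2, 344.6, 215.4], 0.61)]
[0.105, -0.006, -0.218] 0.258
[0.458, -0.273, -0.218] 0.258
[0.458, -0.274, 0.082] 0.258
at [ 0.5681 -0.0795  0.0665] yaw 19.2
```

View pics/g6.png

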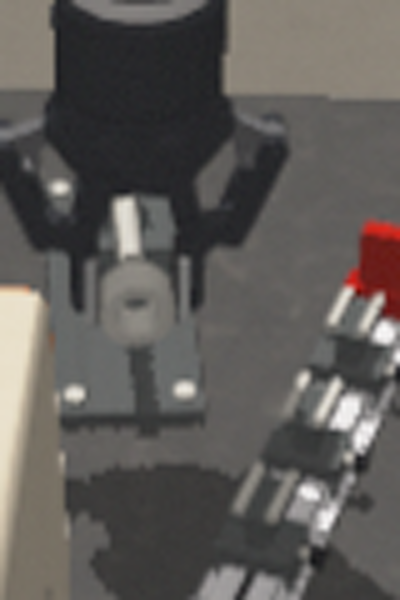

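The small sleeve is clear of the bar, at crop (138,303). Turning it to the rail direction and hovering over saddle 1.

Emit:
{"api": "play_rows", "payload": {"commands": [[[1, 0.05, 0, -0.12, 0], [1, 0.1, 0, -0.22, 0.05], [1, 0.2, -0.07, -0.22, 0.1], [1, 0.3, -0.15, -0.22, 0.18], [1, 0.4, -0.22, -0.22, 0.258], [1, 0.458, -0.273, -0.22, 0.258], [1, 0.458, -0.273, -0.22, 0.258], [1, 0.458, -0.273, -0.1, 0.258], [1, 0.458, -0.273, 0, 0.258], [1, 0.458, -0.273, 0.06, 0.258], [1, 0.458, -0.273, 0.06, 0.258], [1, 0.458, -0.273, 0.06, 0.258]]]}}

```text
clock: 19.57
tcp_pos: [0.4865, -0.0112, 0.0543]
orientation: [2.298, 2.142, -0.001]
contact_force: [0.0, -0.3, -1.0]
grip_width: 0.0348
gripper_force: 35.5
```

```bash
python3 - <<'E'
from h import *
o=get_obs(); t=o["tcp_pos"]; print(o["contact_force"],o["grip_width"],t)
b=grab("side"); save(b,"p1",(330,195,400,285),7)
f=lambda X:((proj(b,[X])[0]-[330,195])*7).round(0)
e=np.array([-.0705,-.9975,0])
print("sleeve c",f(t+[0,0,.0286]),"front",f(t+[0,0,.0286]-.01*e),"seat1",f([.4865,-.0105,.056]),"seat ends",f(np.array([.4865,-.0105,.056])-.016*e),f(np.array([.4865,-.0105,.056])+.016*e))
print([(q["rect"],q["score"]) for q in viewer.trace(b,"sleeve_small_c")[:2]])
rel([])
E
```

```text
[ 0.01156241 -0.31325104 -0.97466805] 0.034835697345398035 [ 0.48648836 -0.01122029  0.05428132]
sleeve c [235. 274.] front [225. 293.] seat1 [230. 339.] seat ends [215. 370.] [245. 308.]
[([354.2, 225.4, 370.1, 241.7], 0.53)]
at [ 0.4871 -0.0108  0.0551] yaw -4.0
```

View pics/p1.png

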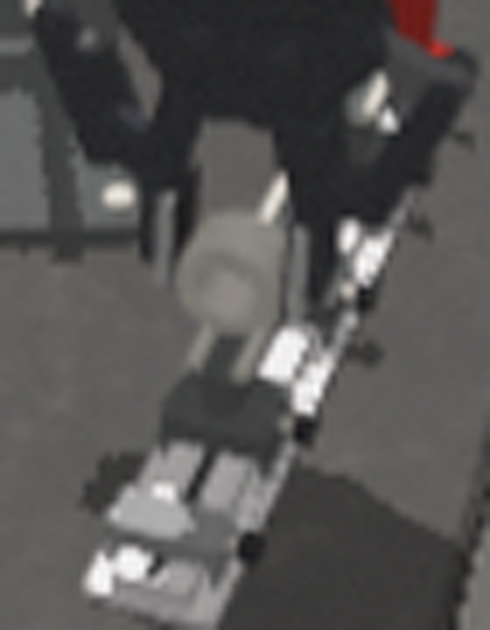

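The sleeve's front face at (232,283) lines up with the rollers, whose near ends are at (197,362) and (243,375). Lowering.

Emit:
{"api": "play_rows", "payload": {"commands": [[[1, 0, 0, 0.015, 0], [1, 0, 0, 0.03, 0], [1, 0, 0, 0.04, 0], [1, 0, 0, 0.043, 0], [1, 0, 0, 0.043, 0], [1, 0, 0, 0.043, 0]]]}}

```text
clock: 20.17
tcp_pos: [0.4861, -0.01, 0.0457]
orientation: [-2.296, -2.144, 0.0]
contact_force: [0.3, -0.1, -0.9]
grip_width: 0.0344
gripper_force: 35.5
```

Emit:
{"api": "play_rows", "payload": {"commands": [[[1, 0, 0, 0.005, 0], [1, 0, 0, 0.008, 0], [1, 0, 0, 0.008, 0]]]}}

```text
clock: 20.42
tcp_pos: [0.4861, -0.01, 0.0441]
orientation: [-2.297, -2.144, -0.0]
contact_force: [-0.5, -0.5, -1.4]
grip_width: 0.0346
gripper_force: 35.6
```

Emit:
{"api": "play_rows", "payload": {"commands": [[[1, 0, 0, 0.004, 0], [1, 0, 0, 0.006, 0], [1, 0, 0, 0.006, 0]]]}}

```text
clock: 20.67
tcp_pos: [0.487, -0.0101, 0.0435]
orientation: [2.296, 2.143, 0.002]
contact_force: [-0.1, 0.2, 6.8]
grip_width: 0.035
gripper_force: 36.4
```

Emit:
{"api": "play_rows", "payload": {"commands": [[[1, 0, 0, 0.004, 0], [1, 0, 0, 0.006, 0], [1, 0, 0, 0.006, 0]]]}}

```text
clock: 20.92
tcp_pos: [0.4871, -0.0101, 0.0432]
orientation: [-2.297, -2.143, -0.004]
contact_force: [-4.5, 1.1, 21.7]
grip_width: 0.0353
gripper_force: 37.9
```

Emit:
{"api": "play_rows", "payload": {"commands": [[[1, 0, 0, -0.007, 0], [1, 0, 0, -0.007, 0], [0.2, 0, 0, -0.007, 0], [0, 0, 0, -0.007, 0], [-0.3, 0, 0, -0.007, 0], [-0.3, 0, 0, -0.007, 0], [-0.3, 0, 0, -0.007, 0], [-0.3, 0, 0, -0.1, 0], [-0.3, 0, 0, -0.3, 0], [-0.3, 0, 0, -0.5, 0], [-0.6, 0, 0, -0.7, 0], [-1, 0, 0, -0.7, 0]]]}}

```text
clock: 21.92
tcp_pos: [0.4901, -0.0106, 0.1875]
orientation: [2.294, 2.14, 0.013]
contact_force: [2.1, 0.7, 1.0]
grip_width: 0.0775
gripper_force: 0.0
```

```bash
python3 - <<'E'
from h import *
rel([(.611,-.201,.18,19.5),(.611,-.201,.0625,19.5)])
E
```

```text
[-0.908, 0.669, 0.041] -0.261
[-0.91, 0.663, 0.628] -0.261
at [ 0.4901 -0.0106  0.1875] yaw -4.0
```

Emit:
{"api": "play_rows", "payload": {"commands": [[[-1, -0.2, 0.15, 0.04, 0], [-1, -0.4, 0.3, 0.04, -0.08], [-1, -0.6, 0.45, 0.04, -0.16], [-1, -0.8, 0.6, 0.04, -0.26], [-1, -0.91, 0.667, 0.04, -0.26], [-1, -0.91, 0.667, 0.04, -0.26], [-1, -0.91, 0.667, 0.04, -0.26], [-1, -0.91, 0.667, 0.04, -0.26]]]}}

```text
clock: 22.58
tcp_pos: [0.6062, -0.2024, 0.173]
orientation: [-1.817, -2.562, 0.002]
contact_force: [0.2, 0.2, -0.3]
grip_width: 0.0853
gripper_force: 0.0
```

```bash
python3 - <<'E'
from h import *
a=grab("top"); b=grab("side")
A=cv2.resize(a["pixels"][240:290,310:390,::-1],None,fx=5,fy=5,interpolation=cv2.INTER_CUBIC)
B=cv2.resize(b["pixels"][195:285,330:400,::-1],None,fx=5,fy=5,interpolation=cv2.INTER_CUBIC)
C=np.zeros((450,750,3),np.uint8); C[:250,:400]=A; C[:450,400:]=B; cv2.imwrite("pics/p2.png",C)
for p in(a,b): 
  for q in viewer.trace(p,"sleeve_small_c")[:2]: print(q["rect"],q["score"])
rel([(.6118,-.202,.18,19.5),(.6118,-.202,.0625,19.5)])
E
```

```text
[347.5, 254.9, 352.9, 268.7] 0.44
[357.3, 228.7, 368.3, 246.6] 0.59
[-0.023, 0.02, -0.033] 0.001
[-0.024, 0.021, 0.555] 0.001
at [ 0.6064 -0.199   0.1734] yaw 19.6
```

View pics/p2.png

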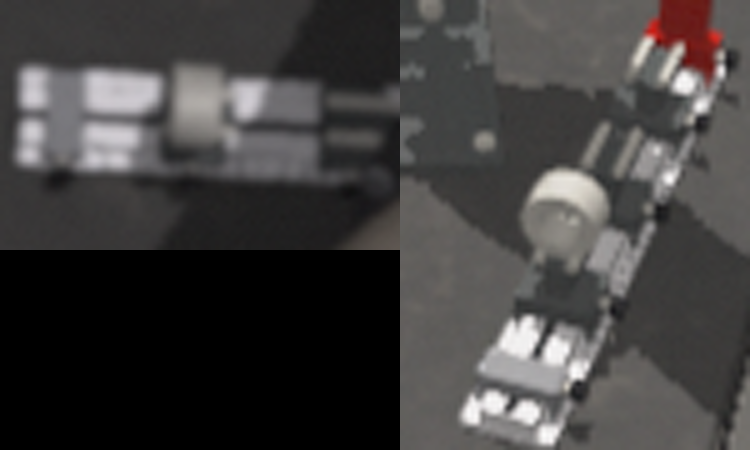

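```bash
cat >> h.py <<'E'
def fit(p,rad,seat,s=0):
    """mask extents predicted for a sleeve at seat shifted s along rail"""
    e=np.array([.0705,.9975,0]); n=np.array([.9975,-.0705,0]); c=np.array(seat)+[0,0,{18:.016,22.5:.021,27:.026}[rad]]+s*e
    th=np.linspace(0,2*np.pi,60)[:,None]
    pts=np.vstack([c+k*e+rad/1000*(np.cos(th)*n+np.sin(th)*[0,0,1]) for k in(-.01,.01)])
    u=proj(p,pts); return u.min(0),u.max(0)
E
python3 - <<'E'
from h import *
a=grab("top"); b=grab("side"); e=np.array([.0705,.9975,0])
seat=np.array([.4865,-.0098,.056])
print("roller ends top",proj(a,[seat+.016*e,seat-.016*e]).round(1).tolist())
for p,n in((a,"top"),(b,"side")):
  for s in(-.003,0,.003): print(n,s,[x.round(1).tolist() for x in fit(p,18,seat,s)])
# intensity profiles
g=a["pixels"].mean(2); print(g[256:268,338:362].mean(0).round().astype(int).tolist()); print(g[248:276,346:353].mean(1).round().astype(int).tolist())
g=b["pixels"].mean(2); print("side v",g[222:256,358:366].mean(1).round().astype(int).tolist()); print("side u",g[232:238,348:376].mean(0).round().astype(int).tolist())
E
```

```text
roller ends top [[341.3, 261.6], [356.0, 262.3]]
top -0.003 [[345.3, 252.5], [356.1, 269.7]]
top 0 [[344.0, 252.4], [354.7, 269.7]]
top 0.003 [[342.6, 252.4], [353.2, 269.6]]
side -0.003 [[354.5, 228.2], [372.6, 246.4]]
side 0 [[354.1, 229.0], [372.2, 247.3]]
side 0.003 [[353.7, 229.9], [371.9, 248.1]]
[153, 140, 130, 110, 85, 77, 98, 125, 141, 146, 147, 148, 149, 150, 148, 141, 127, 121, 131, 146, 152, 146, 133, 118]
[55, 56, 56, 59, 75, 102, 125, 138, 145, 152, 159, 165, 169, 166, 158, 148, 139, 130, 121, 108, 91, 70, 56, 56, 65, 74, 68, 47]
side v [59, 59, 60, 60, 61, 61, 82, 154, 204, 213, 217, 216, 191, 136, 117, 117, 130, 137, 131, 131, 130, 126, 120, 114, 105, 91, 83, 71, 60, 58, 60, 60, 62, 64]
side u [57, 58, 58, 58, 59, 61, 72, 98, 130, 155, 157, 156, 158, 162, 165, 169, 175, 182, 188, 188, 181, 167, 139, 95, 59, 58, 63, 67]
```

The small sleeve sits centred on saddle 1, with measured column edges of 344.4 to 354.4 against 344.0 to 354.7 predicted. Now the medium sleeve.

Emit:
{"api": "play_rows", "payload": {"commands": [[[-1, -0.028, 0.02, 0, 0], [-1, -0.028, 0.02, 0.1, 0], [-1, -0.028, 0.02, 0.25, 0], [-1, -0.028, 0.02, 0.4, 0], [-1, -0.028, 0.02, 0.55, 0], [-1, -0.028, 0.02, 0.55, 0], [-1, -0.028, 0.02, 0.55, 0], [-1, -0.028, 0.02, 0.55, 0]]]}}

```text
clock: 23.55
tcp_pos: [0.6134, -0.2054, 0.0653]
orientation: [1.813, 2.563, 0.0]
contact_force: [-1.3, 0.0, -0.1]
grip_width: 0.0857
gripper_force: 0.0
```

Emit:
{"api": "play_rows", "payload": {"commands": [[[1, 0, 0, 0, 0], [1, 0, 0, 0, 0], [1, 0, 0, 0, 0], [1, 0, 0, 0, 0], [1, 0, 0, 0, 0], [1, 0, 0, 0, 0], [1, 0, 0, 0, 0], [1, 0, 0, 0, 0], [1, 0, 0, 0, 0]]], "grip_force": 40}}

```text
clock: 24.3
tcp_pos: [0.6133, -0.2049, 0.0651]
orientation: [1.813, 2.563, 0.002]
contact_force: [-0.9, 0.7, 6.9]
grip_width: 0.0441
gripper_force: 40.4
```

Emit:
{"api": "play_rows", "payload": {"commands": [[[1, 0, 0, -0.01, 0], [1, 0, 0, -0.02, 0], [1, 0, 0, -0.02, 0], [1, 0, 0, -0.02, 0]]]}}

```text
clock: 24.63
tcp_pos: [0.6121, -0.2046, 0.0676]
orientation: [-1.814, -2.565, 0.0]
contact_force: [0.4, -0.4, -2.6]
grip_width: 0.0441
gripper_force: 40.9
```

Emit:
{"api": "play_rows", "payload": {"commands": [[[1, 0.06, 0, 0, 0], [1, 0.12, 0, 0, 0], [1, 0.18, 0, 0, 0], [1, 0.24, 0, 0, 0], [1, 0.3, 0, 0, 0], [1, 0.36, 0, 0, 0], [1, 0.42, 0, 0, 0], [1, 0.48, 0, 0, 0], [1, 0.54, 0, 0, 0], [1, 0.6, 0, 0, 0], [1, 0.66, 0, 0, 0], [1, 0.66, 0, 0, 0]]]}}

```text
clock: 25.63
tcp_pos: [0.5674, -0.0768, 0.0673]
orientation: [-1.809, -2.566, -0.001]
contact_force: [0.4, 0.3, -1.4]
grip_width: 0.0435
gripper_force: 41.0
```

```bash
python3 - <<'E'
from h import *
o=get_obs(); print(o["contact_force"],o["moment"],o["grip_width"],o["tcp_pos"])
rel([(.56,-.07,.13,-4),(.4815,-.0817,.13,-4),(.4815,-.0817,.062,-4)])
b=grab("side")
print([(q["rect"],round(q["score"],2)) for n in("sleeve_medium_c",) for q in viewer.trace(b,n)[:3]])
print(proj(b,[o["tcp_pos"]+[0,0,.026]]))
E
```

```text
[ 0.40966067  0.27384224 -1.43281429] [-0.00204955  0.03073595 -0.01957785] 0.04354961547331 [ 0.5674477  -0.0768412   0.06725485]
[0.045, -0.024, -0.314] 0.263
[0.122, -0.413, -0.313] 0.263
[0.121, -0.413, 0.027] 0.263
at [ 0.5674 -0.0768  0.0673] yaw 19.6
[([329.4, 197.5, 349.0, 216.1], 0.51)]
[[336.88300172 206.93224405]]
```

Emit:
{"api": "play_rows", "payload": {"commands": [[[1, 0.045, 0, -0.15, 0], [1, 0.045, -0.02, -0.31, 0], [1, 0.07, -0.15, -0.31, 0.08], [1, 0.1, -0.3, -0.31, 0.16], [1, 0.122, -0.413, -0.31, 0.263], [1, 0.122, -0.413, -0.31, 0.263], [1, 0.122, -0.413, -0.31, 0.263], [1, 0.122, -0.413, -0.2, 0.263], [1, 0.122, -0.413, -0.1, 0.263], [1, 0.122, -0.413, 0.03, 0.263], [1, 0.122, -0.413, 0.03, 0.263], [1, 0.122, -0.413, 0.03, 0.263]]]}}

```text
clock: 26.73
tcp_pos: [0.4822, -0.0855, 0.0614]
orientation: [-2.301, -2.138, 0.003]
contact_force: [-0.7, -1.0, -1.1]
grip_width: 0.0437
gripper_force: 42.3
```

Emit:
{"api": "play_rows", "payload": {"commands": [[[1, 0, 0, 0.015, 0], [1, 0, 0, 0.03, 0], [1, 0, 0, 0.035, 0], [1, 0, 0, 0.035, 0], [1, 0, 0, 0.035, 0]]]}}

```text
clock: 27.15
tcp_pos: [0.4826, -0.0847, 0.0551]
orientation: [2.301, 2.138, 0.001]
contact_force: [0.8, -0.3, -2.2]
grip_width: 0.0436
gripper_force: 42.3
```

```bash
python3 - <<'E'
from h import *
o=get_obs(); print(o["contact_force"],o["tcp_pos"]); rel([(.4815,-.0817,.053,-4)])
b=grab("side"); seat=[.4815,-.0817,.056]
print([x.round(1) for x in fit(b,22.5,seat)],[(q["rect"],round(q["score"],2)) for q in viewer.trace(b,"sleeve_medium_c")[:3]])
E
```

```text
[ 0.84222469 -0.29151231 -2.24934611] [ 0.48263577 -0.08471815  0.05512613]
[0.015, -0.007, 0.011] -0.002
at [ 0.4826 -0.0847  0.0551] yaw -4.2
[array([362.2, 207.3]), array([383.2, 228. ])] [([360.5, 205.7, 383.7, 223.8], 0.59)]
```

Emit:
{"api": "play_rows", "payload": {"commands": [[[1, 0.008, -0.005, 0.005, 0], [1, 0.008, -0.005, 0.012, 0], [1, 0.008, -0.005, 0.016, 0], [1, 0.008, -0.005, 0.016, 0]]]}}

```text
clock: 27.58
tcp_pos: [0.4817, -0.083, 0.0516]
orientation: [2.301, 2.138, 0.001]
contact_force: [-0.4, -0.2, -0.5]
grip_width: 0.0436
gripper_force: 42.5
```

Emit:
{"api": "play_rows", "payload": {"commands": [[[1, 0, 0, 0.004, 0], [1, 0, 0, 0.007, 0], [1, 0, 0, 0.007, 0]]]}}

```text
clock: 27.83
tcp_pos: [0.4819, -0.0831, 0.0512]
orientation: [-2.302, -2.137, -0.002]
contact_force: [-3.8, 1.2, 17.1]
grip_width: 0.0436
gripper_force: 44.4
```

Contact. I'll ease up slightly, release, and go over to the bar.

Emit:
{"api": "play_rows", "payload": {"commands": [[[1, 0, 0, -0.005, 0], [1, 0, 0, -0.006, 0], [0.2, 0, 0, -0.006, 0], [-0.1, 0, 0, -0.006, 0], [-0.4, 0, 0, -0.006, 0], [-0.4, 0, 0, -0.006, 0], [-0.4, 0, 0, -0.006, 0], [-0.4, 0, 0, -0.1, 0], [-0.4, 0, 0, -0.3, 0], [-0.6, 0, 0, -0.5, 0], [-1, 0, 0, -0.64, 0], [-1, 0, 0, -0.64, 0]]]}}

```text
clock: 28.83
tcp_pos: [0.4846, -0.0842, 0.1827]
orientation: [2.299, 2.134, 0.01]
contact_force: [1.1, -0.3, -0.1]
grip_width: 0.0854
gripper_force: 0.0
```

```bash
python3 - <<'E'
from h import *
rel([(.6248,-.239,.18,19.5)])
E
```

```text
[-0.72, 0.756, 0.019] -0.264
at [ 0.4846 -0.0842  0.1827] yaw -4.3
```

Emit:
{"api": "play_rows", "payload": {"commands": [[[-1, -0.18, 0.19, 0.01, -0.05], [-1, -0.36, 0.38, 0.01, -0.1], [-1, -0.54, 0.57, 0.01, -0.18], [-1, -0.72, 0.756, 0.01, -0.264], [-1, -0.72, 0.756, 0.01, -0.264], [-1, -0.72, 0.756, 0.01, -0.264], [-1, -0.72, 0.756, 0.01, -0.264], [-1, -0.72, 0.756, 0.01, -0.264]]]}}

```text
clock: 29.5
tcp_pos: [0.6208, -0.2377, 0.1751]
orientation: [-1.812, -2.564, 0.001]
contact_force: [-0.1, 0.2, -0.1]
grip_width: 0.0856
gripper_force: 0.0
```

```bash
python3 - <<'E'
from h import *
a=grab("top"); b=grab("side"); e=np.array([.0705,.9975,0])
seat=np.array([.4817,-.0817,.056])
print("roller ends top",proj(a,[seat+.016*e,seat-.016*e]).round(1).tolist(),"meas",(317.5/4.2+299.6,373/4.2+299.6))
for p,n in((a,"top"),(b,"side")):
  for s in(-.003,0,.003): print(n,s,[x.round(1).tolist() for x in fit(p,22.5,seat,s)])
  for q in viewer.trace(p,"sleeve_medium_c")[:2]: print(np.round(q["rect"],1),q["score"])
g=a["pixels"].mean(2); print("u from 370",g[256:268,370:396].mean(0).round().astype(int).tolist()); print("v from 245",g[245:280,379:386].mean(1).round().astype(int).tolist())
g=b["pixels"].mean(2); print("side v from 198",g[198:236,368:376].mean(1).round().astype(int).tolist())
rel([(.6248,-.239,.0605,19.5)])
E
```

```text
roller ends top [[374.5, 263.1], [389.2, 263.8]] meas (375.1952380952381, 388.4095238095238)
top -0.003 [[378.5, 251.5], [391.0, 273.1]]
top 0 [[377.1, 251.5], [389.5, 273.0]]
top 0.003 [[375.7, 251.4], [388.1, 273.0]]
[380.7 253.5 389.7 276.1] 0.73
side -0.003 [[362.5, 206.6], [383.5, 227.2]]
side 0 [[362.1, 207.3], [383.1, 228.0]]
side 0.003 [[361.7, 208.1], [382.7, 228.8]]
[363.  208.1 382.6 226.1] 0.69
u from 370 [123, 113, 99, 77, 55, 51, 58, 66, 72, 78, 85, 88, 89, 89, 89, 89, 89, 88, 84, 81, 82, 84, 85, 85, 85, 84]
v from 245 [39, 37, 34, 32, 31, 32, 42, 58, 71, 77, 80, 82, 83, 84, 87, 88, 89, 91, 91, 89, 87, 85, 83, 81, 79, 77, 72, 64, 56, 58, 62, 58, 52, 56, 64]
side v from 198 [95, 94, 94, 95, 96, 97, 92, 82, 82, 105, 129, 131, 133, 133, 127, 118, 115, 113, 109, 106, 118, 128, 129, 128, 126, 119, 114, 114, 110, 99, 90, 83, 77, 78, 94, 105, 107, 106]
[-0.02, 0.011, 0.578] 0.002
at [ 0.6213 -0.2361  0.1761] yaw 19.6
```

Medium is centred to about 1 mm. Now the large sleeve.

Emit:
{"api": "play_rows", "payload": {"commands": [[[-1, -0.02, 0.011, 0.05, 0], [-1, -0.02, 0.011, 0.15, 0], [-1, -0.02, 0.011, 0.3, 0], [-1, -0.02, 0.011, 0.45, 0], [-1, -0.02, 0.011, 0.573, 0], [-1, -0.02, 0.011, 0.573, 0], [-1, -0.02, 0.011, 0.573, 0], [-1, -0.02, 0.011, 0.573, 0]]]}}

```text
clock: 30.37
tcp_pos: [0.6258, -0.2413, 0.0628]
orientation: [1.811, 2.565, 0.0]
contact_force: [0.6, -0.1, 0.6]
grip_width: 0.0855
gripper_force: 0.0
```

Emit:
{"api": "play_rows", "payload": {"commands": [[[1, 0, 0, 0, 0], [1, 0, 0, 0, 0], [1, 0, 0, 0, 0], [1, 0, 0, 0, 0], [1, 0, 0, 0, 0], [1, 0, 0, 0, 0], [1, 0, 0, 0, 0], [1, 0, 0, 0, 0]]], "grip_force": 50}}

```text
clock: 31.03
tcp_pos: [0.6264, -0.2412, 0.0633]
orientation: [1.81, 2.564, 0.002]
contact_force: [-0.4, 1.3, 5.5]
grip_width: 0.0523
gripper_force: 52.2
```

Emit:
{"api": "play_rows", "payload": {"commands": [[[1, 0, 0, -0.01, 0], [1, 0, 0, -0.02, 0], [1, 0, 0, -0.02, 0], [1, 0, 0, -0.02, 0]]]}}

```text
clock: 31.37
tcp_pos: [0.6247, -0.2407, 0.0652]
orientation: [-1.812, -2.566, 0.0]
contact_force: [-0.4, -0.6, -2.0]
grip_width: 0.052
gripper_force: 52.6
```

Emit:
{"api": "play_rows", "payload": {"commands": [[[1, 0.05, 0, 0, 0], [1, 0.12, 0, 0, 0], [1, 0.19, 0, 0, 0], [1, 0.26, 0, 0, 0], [1, 0.33, 0, 0, 0], [1, 0.4, 0, 0, 0], [1, 0.48, 0, 0, 0], [1, 0.56, 0, 0, 0], [1, 0.64, 0, 0, 0], [1, 0.72, 0, 0, 0], [1, 0.8, 0, 0, 0], [1, 0.86, 0, 0, 0]]]}}

```text
clock: 32.37
tcp_pos: [0.5662, -0.0754, 0.0652]
orientation: [-1.808, -2.567, -0.001]
contact_force: [0.2, 1.0, -3.4]
grip_width: 0.0523
gripper_force: 52.8
```

Emit:
{"api": "play_rows", "payload": {"commands": [[[1, 0, 0, 0, 0], [1, 0, 0, 0, 0]]]}}

```text
clock: 32.53
tcp_pos: [0.5673, -0.0773, 0.0655]
orientation: [-1.809, -2.568, -0.001]
contact_force: [-0.0, -0.3, -3.9]
grip_width: 0.0521
gripper_force: 52.8
```

```bash
python3 - <<'E'
from h import *
o=get_obs(); print(o["contact_force"],o["moment"],o["grip_width"],o["tcp_pos"])
rel([(.56,-.07,.165,-4),(.476,-.155,.165,-4),(.476,-.155,.068,-4)])
b=grab("side")
print([(q["rect"],round(q["score"],2)) for n in("sleeve_large_c",) for q in viewer.trace(b,n)[:3]])
print(proj(b,[o["tcp_pos"]+[0,0,.028]]))
E
```

```text
[-1.92847463e-03 -3.13483003e-01 -3.86972799e+00] [-0.092022   -0.00842396  0.02274335] 0.05214212337685078 [ 0.56725699 -0.07731741  0.06548828]
[0.047, -0.022, -0.498] 0.263
[-0.212, -0.56, -0.498] 0.263
[-0.212, -0.56, -0.013] 0.263
at [ 0.5673 -0.0773  0.0655] yaw 19.7
[([323.7, 198.7, 351.5, 223.7], 0.86)]
[[337.0186556  206.75000059]]
```

Emit:
{"api": "play_rows", "payload": {"commands": [[[1, 0.045, 0, -0.15, 0], [1, 0.045, -0.02, -0.35, 0], [1, 0.045, -0.02, -0.5, 0], [1, -0.03, -0.2, -0.5, 0.08], [1, -0.12, -0.38, -0.5, 0.16], [1, -0.21, -0.56, -0.5, 0.263], [1, -0.21, -0.56, -0.5, 0.263], [1, -0.21, -0.56, -0.5, 0.263], [1, -0.215, -0.56, -0.35, 0.263], [1, -0.215, -0.56, -0.2, 0.263], [1, -0.215, -0.56, -0.08, 0.263], [1, -0.215, -0.56, -0.03, 0.263]]]}}

```text
clock: 33.63
tcp_pos: [0.4754, -0.1561, 0.0688]
orientation: [-2.296, -2.14, 0.004]
contact_force: [-0.5, -0.6, -2.6]
grip_width: 0.0523
gripper_force: 54.7
```

Emit:
{"api": "play_rows", "payload": {"commands": [[[1, 0, 0, 0, 0], [1, 0, 0, 0, 0], [1, 0, 0, 0, 0]]]}}

```text
clock: 33.88
tcp_pos: [0.4776, -0.1574, 0.0727]
orientation: [2.298, 2.139, 0.002]
contact_force: [0.8, 0.2, -2.7]
grip_width: 0.0519
gripper_force: 54.6
```

```bash
python3 - <<'E'
from h import *
o=get_obs(); print(o["contact_force"],o["tcp_pos"]); rel([(.476,-.1558,.058,-4)])
E
```

```text
[ 0.79628846  0.2377899  -2.71182673] [ 0.47761079 -0.15738925  0.07274989]
[0.007, -0.009, 0.074] -0.001
at [ 0.4776 -0.1574  0.0727] yaw -4.1
```

Emit:
{"api": "play_rows", "payload": {"commands": [[[1, 0.007, -0.007, 0.02, 0], [1, 0.007, -0.007, 0.04, 0], [1, 0.007, -0.007, 0.06, 0], [1, 0.007, -0.007, 0.074, 0], [1, 0.007, -0.007, 0.078, 0], [1, 0.007, -0.007, 0.078, 0], [1, 0.007, -0.007, 0.078, 0]]]}}

```text
clock: 34.47
tcp_pos: [0.475, -0.1554, 0.0559]
orientation: [-2.3, -2.14, 0.0]
contact_force: [-0.5, 0.6, -2.6]
grip_width: 0.0522
gripper_force: 54.7
```

Emit:
{"api": "play_rows", "payload": {"commands": [[[1, 0, 0, 0.004, 0], [1, 0, 0, 0.007, 0], [1, 0, 0, 0.007, 0]]]}}

```text
clock: 34.72
tcp_pos: [0.4753, -0.1555, 0.0549]
orientation: [2.3, 2.14, 0.001]
contact_force: [-1.6, 0.9, 3.3]
grip_width: 0.0522
gripper_force: 55.4
```

Emit:
{"api": "play_rows", "payload": {"commands": [[[1, 0, 0, 0, 0], [0.1, 0, 0, 0, 0], [-0.3, 0, 0, 0, 0], [-0.6, 0, 0, 0, 0], [-0.7, 0, 0, 0, 0], [-0.7, 0, 0, 0, 0], [-0.7, 0, 0, 0, 0], [-0.7, 0, 0, -0.1, 0], [-0.7, 0, 0, -0.3, 0], [-1, 0, 0, -0.5, 0], [-1, 0, 0, -0.7, 0], [-1, 0, 0, -0.8, 0]]]}}

```text
clock: 35.72
tcp_pos: [0.4763, -0.1566, 0.2182]
orientation: [2.299, 2.136, 0.004]
contact_force: [1.0, -0.0, 0.7]
grip_width: 0.0851
gripper_force: 0.0
```

Emit:
{"api": "play_rows", "payload": {"commands": [[[-1, -0.4, 0.5, -0.1, 0], [-1, -0.6, 0.7, -0.1, 0], [-1, -0.6, 0.7, -0.1, 0], [-1, -0.6, 0.7, -0.1, 0], [-1, -0.6, 0.7, -0.1, 0], [-1, -0.6, 0.7, -0.1, 0], [-1, -0.6, 0.7, -0.1, 0]]]}}

```text
clock: 36.3
tcp_pos: [0.6058, -0.2862, 0.2338]
orientation: [-2.301, -2.138, 0.002]
contact_force: [0.3, 0.8, -0.5]
grip_width: 0.0854
gripper_force: 0.0
```

```bash
python3 - <<'E'
from h import *
a=grab("top"); b=grab("side"); 
A=cv2.resize(a["pixels"][240:290,310:460,::-1],None,fx=5,fy=5,interpolation=cv2.INTER_CUBIC)
B=cv2.resize(b["pixels"][175:260,330:410,::-1],None,fx=4,fy=4,interpolation=cv2.INTER_CUBIC)
C=np.zeros((590,750,3),np.uint8); C[:250]=A; C[250:590,:320]=B; cv2.imwrite("pics/fin.png",cv2.convertScaleAbs(C,alpha=1.5))
for nm,rad,seat in(("small",18,[.4865,-.0098,.056]),("medium",22.5,[.4817,-.0817,.056]),("large",27,[.476,-.154,.056])):
  for p in(a,b):
    print(nm,[x.round(1).tolist() for x in fit(p,rad,seat)],[np.round(q["rect"],1).tolist() for q in viewer.trace(p,f"sleeve_{nm}_c")[:1]])
g=a["pixels"].mean(2); print("u from 405",g[256:268,405:430].mean(0).round().astype(int).tolist());print("u from 370",g[256:268,370:396].mean(0).round().astype(int).tolist())
g=b["pixels"].mean(2); print("side v from 180",g[180:215,378:386].mean(1).round().astype(int).tolist())
E
```

```text
small [[344.0, 252.4], [354.7, 269.7]] [[346.0, 252.9, 353.3, 271.0]]
small [[354.1, 229.0], [372.2, 247.3]] [[352.8, 231.4, 372.9, 247.1]]
medium [[377.1, 251.5], [389.5, 273.0]] [[377.9, 254.7, 389.2, 275.4]]
medium [[362.1, 207.3], [383.1, 228.0]] [[362.4, 208.3, 384.8, 226.3]]
large [[410.5, 250.9], [425.3, 276.8]] [[410.2, 247.4, 417.7, 263.7]]
large [[369.8, 187.4], [393.4, 210.4]] [[368.3, 187.4, 394.1, 213.4]]
u from 405 [81, 65, 48, 46, 57, 68, 74, 73, 74, 79, 83, 84, 82, 79, 72, 66, 66, 69, 72, 75, 78, 81, 84, 86, 87]
u from 370 [146, 127, 112, 90, 66, 59, 64, 70, 83, 110, 137, 152, 156, 156, 156, 155, 152, 146, 135, 122, 114, 109, 101, 91, 87, 85]
side v from 180 [93, 94, 93, 93, 91, 91, 92, 97, 115, 128, 130, 131, 127, 119, 117, 114, 114, 112, 105, 99, 111, 124, 125, 123, 120, 116, 114, 114, 115, 118, 120, 122, 124, 114, 109]
```

View pics/fin.png

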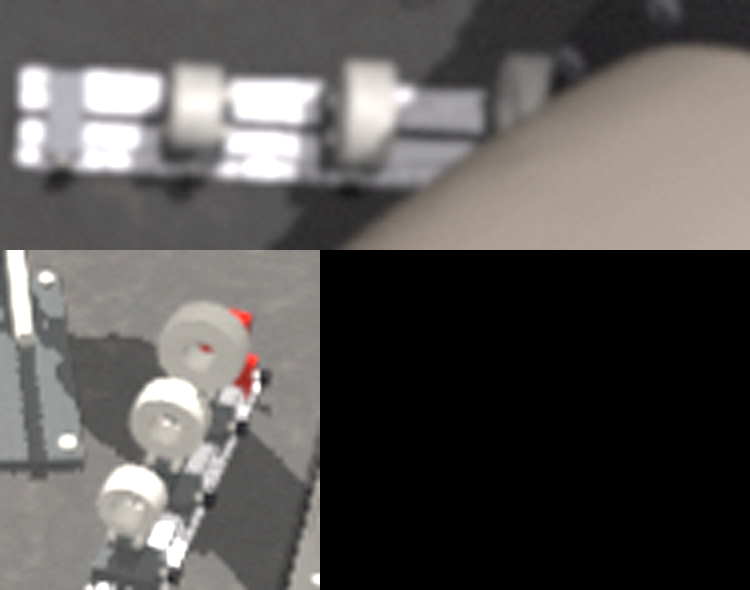

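The final picture shows small, medium and large on their saddles, with large next to the red stop. All are within about 2 mm of centre and the hand is clear, so I'm handing in.

```bash
python3 -c "
from h import *
print(r.hand_in())"
```

```text
the job is handed in; nothing more can be done
None
```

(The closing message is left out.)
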